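Press a drawer pull in the clamping jig and tray it

TASK

The drawer pull in the sloping jig has a fresh adhesive pad under its plate: swing the clamp's red handle over until the clamp locks on the plate, take the hand off and leave it pressing for about two seconds, then swing the handle all the way back open. Then take the pull out and lay it gently, flat and lengthwise, in the tray compartment with the green card, setting it down before letting go. Leave the clamp open and everything else where it is.

Things in the scene. Friction and masses are not known exactly. Their poses are not given: they have to be found in the camera images.
- clamp (a joint): angle of the clamp's red handle (rad): 0 = fully open (laid back up the slope), 1.30 = closed against its stop (8 degrees past square to the slope). Dead centre at 1.18: past it the clamp stays locked by itself. Starts within 0.1 of open; friction keeps it where it is left. A linkage swings the steel arm down as the handle comes over (about 4 N at the grip).
- clamp_grip (a point): point to take the red handle, 88 mm from the hinge and 18 mm short of the handle's end. The red grip is a bar 14 mm wide (across the slope, along the hinge axis), 17 mm thick and 62 mm long, lying in the jig's middle plane.
- clamp_hinge (a point): axis of the red handle; the axis is the jig's y axis. As the handle closes, its end moves in an arc about this axis, over the top and towards the jig's low end (-x of the jig).
- jig: plywood jig, fixed, 240 x 150 mm, its top sloping 30 degrees: low at its -x end (28 mm high), high at its +x end (163 mm). Origin: centre of its underside; x horizontal towards the high end, y across, z up. The sloping face passes 98 mm above the origin. On it, from low to high: a nest with rims 4 mm high, then the steel toggle clamp.
- nest (a point): centre of the nest's floor on the sloping face, where the pull lies, 60 mm down the slope from the face's centre. Site axes are the jig's (not tilted).
- foot: spring foot with black rubber tip (18 mm across) on the end of the clamp arm, which presses on the bare end of the pull's plate when the clamp is closed; origin on the arm's axis, 35 mm from the tip. When open the arm stands about square to the slope, its pivot 56 mm up the slope from the face's centre.
- pull: drawer pull to work on: steel plate 120 x 40 mm, 6 mm thick with its black pad below. Origin: centre of underside; x lengthwise, z out of the face. On it, on two posts, a bar 62 mm long (x), 10 wide (y), 12 high, centred at x = -20, z = 34 mm. The other end (+x, up the slope at the start) is bare, with a dark dot. Starts in the nest, tilted 30 degrees; about 0.14 kg.
- tray: wooden tray, fixed, 142 x 184 mm, 13 mm high: three compartments side by side along y, each 134 mm long (x), about 56 mm wide, 60 mm apart, floor 4 mm thick, walls 9 mm above it. Origin: centre of its underside. One compartment holds the green card, the others a finished pull each; which is which varies.
- card: green card 110 x 46 mm, 2 mm thick, fixed flat in the middle of the free compartment; origin: centre of its underside (4 mm above the counter), x lengthwise along the compartment.
- done_a: finished drawer pull like pull, lying in a tray compartment.
- done_b: finished drawer pull like pull, lying in a tray compartment.
- screwdriver: screwdriver with yellow handle, 170 mm long, lying between jig and tray; origin under its middle.
- knob: brass cabinet knob, 32 mm across, 30 mm high, standing between jig and tray.
- mug: white mug, 80 mm across, 90 mm high, at the back.
- jar: amber jar, 72 mm across, 110 mm high, at the back.
- carton: cardboard box 80 x 120 x 50 mm, right of the work.
- bowl: blue bowl, 120 mm across, 50 mm high, left of the work.
Not all that is in view belongs to the job. Leave any blue look-alike of the pull alone. Several things look just like the card: the one meant starts nearest to the robot's base.

How it is judged:
By the outcome, as a careful person would: the job done as asked, in the order asked, and still so for the second after the job is handed in, with the robot touching nothing.
It also fails if it takes over 72 s, if anything falls off the work surface, if the arm or the gripper's body presses on something with over 40 N, if the wrist force passes 120 N, or if a joint passes its speed limit or range.

ROBOT

A 7-joint arm with a two-finger parallel gripper is mounted at the origin on the work surface. World frame = base frame: x ahead of the robot, y to its left, z up, the work surface at z = 0. Lengths are in m, angles in rad, forces in N, time in s.
With the tool pointing down it reaches from about 0.35 to 0.775 m from the base axis. Payload 3.1 kg.
Tool frame: the origin (TCP) lies at the very end of the fingers, on their centre line; the grasp point (between the pads) lies 19 mm behind it; z points along the fingers, y is the line along which they close (so a half turn about z gives the same grasp; the last joint's range is limited). The gripper opens to 85 mm and grips with 20 to 120 N. Pads are 22 mm wide; open, the fingers measure 114 mm over their backs; the gripper's body (76 mm by 85 mm) begins 54 mm behind the grasp point. The pads swing forward as they close: fully open they stand 13 mm farther back than shut.
Start: joints at [1.201, 0.311, 0.014, 1.512, -0.004, 1.319, -0.027], TCP at [0.177, -0.521, 0.231] pointing down, gripper open.
Joint ranges: [-2.7, 2.7], [-0.3, 1.91], [-1.27, 1.3], [0.12, 2.57], [-1.44, 4.58], [0.2, 2.03], [-3.05, 3.05]. Speed limits (rad/s): [2.79, 2.79, 3.14, 3.14, 3.14, 3.14, 3.14].

INTERFACE

Orientations are given as a 3x3 rotation matrix whose columns are the frame's x, y, z axes.
In Python, from station import ctrl, get_image, camera_model gives the robot as it stands. The module is installed in compiled form; this text tells all that it offers.
- The arm moves only by the tool arm_command, never from a script. Its argument "increments" is a list of rows, each a list of 7 numbers: the shift along the tool's x, y, z in cm, then the turn, a rotation vector about the tool's x, y, z in rad, then the finger opening in cm, from 0 to 8.54. A call has 1 to 8 rows; each row shifts and turns the commanded pose from where the row before left it, along the tool's axes as they then stand; what a row does not reach is not made up. A row lasts 1/10 s, in which the tool goes at most 50 mm and 8.59 degrees, less where a joint would pass 70% of its speed; a pose out of reach is approached as far as the arm can. A call with a gripper value outside its range is refused whole. The fingers move at their own pace and stop on an object; the grip force is fixed at half the most. Time passes only in rows, so rows that do not move let the fingers close. It gives the time, the measured TCP pose, the force, the opening and the grip force at its end, in the units of the state.
- ctrl.state(): the state, without advancing time (a new reading comes with each control period).
- get_image(name): name is "scene" or "top" or "wrist"; returns (picture, depth): 480x640x3 uint8, red, green, blue; 480x640 float32, m along the optical axis (not along the pixel's ray), 0 where there is no reading.
- camera_model(name): a dict with "camera_matrix" (3x3 intrinsics, pixels), "extrinsics" (4x4, takes a point from world to camera coordinates); the wrist camera has in their place "mount" (4x4, takes a point from camera to tool coordinates, whose origin is the TCP and whose axes are the flange's). Camera axes: x right, y down, z forward; pixel columns grow to the right and rows downward; lengths in m; the calibration is good to about 2 mm. A picture is of the moment at which its call begins: read the wrist's pose just before it. camera_model takes no time and is no camera call.
- ctrl.finish_job(): hands the job in; it is judged then, once.
The state is a dict: "time_s": time; "joint_pos": joint angles; "qvel": joint speeds; "tau": joint torques, N m; "tcp_pos": TCP position; "tool_rot": TCP orientation; "ft_force": force on the tool from outside, world axes, zero at the start; "ft_torque": the same for the moment, N m; "grip_width": opening from 0.0 (shut) to 1.0 (fully open); "gripper_force": force on a finger pad.
Only numpy, scipy, OpenCV 4.12 (cv2) and the standard library are available. Lean on these libraries where they do the work, as an engineer would, in place of code of your own. Each camera call takes 0.05 s, during which the arm holds its last target. There are 200 camera calls.

## Working session

There is one attempt and no reset: what is moved stays moved. The work goes in short steps, Python scripts to look and compute and a tool call to move; the robot and the scene stay as the last step left them, time stands still between calls to the robot, and variables do not carry over. Pictures are saved under pics/ and viewed, at most 13 in all, crops included, and the job is handed in when it is done.

Besides the shell and the picture viewer there is one more tool, called after "Request:" as a command line: name --pt "numbers of a row" for each row, then --argument value for the rest. arm_command: Moves the arm, as the interface text tells. Its arguments: {"type":"object","properties":{"increments":{"type":"array"}},"required":["increments"]}

```bash
mkdir -p pics
python3 - <<'E'
from station import ctrl,get_image,camera_model
import cv2,numpy as np
s=ctrl.state()
for k in s: print(k,np.round(s[k],3).tolist())
for n in("scene","top","wrist"):
    p,d=get_image(n); cv2.imwrite(f"pics/{n}0.png",p[:,:,::-1]); np.savez(f"{n}0.npz",p=p,d=d)
    print(n,{k:np.round(v,4).tolist() for k,v in camera_model(n).items()})
E
```

```text
time_s 0.0
joint_pos [1.201, 0.312, 0.014, 1.513, -0.004, 1.319, -0.027]
qvel [0.0, 0.0, -0.001, -0.002, 0.0, 0.001, 0.001]
tau [0.0, -37.991, 0.146, -23.059, 0.012, 0.014, 0.0]
tcp_pos [0.177, -0.52, 0.23]
tool_rot [[0.947, 0.322, -0.001], [0.322, -0.947, 0.002], [-0.0, -0.002, -1.0]]
ft_force [-0.796, -0.268, -1.037]
ft_torque [-0.05, 0.007, 0.003]
gripper_force 0.0
grip_width 0.999
scene {'camera_matrix': [[555.7497, 0.0, 329.2346], [0.0, 555.7497, 241.1813], [0.0, 0.0, 1.0]], 'extrinsics': [[-0.0159, 0.9998, -0.0111, 0.013], [0.7157, 0.0037, -0.6984, -0.2325], [-0.6982, -0.0191, -0.7156, 1.8466], [0.0, 0.0, 0.0, 1.0]]}
top {'camera_matrix': [[563.6299, 0.0, 334.8027], [0.0, 563.6299, 246.7064], [0.0, 0.0, 1.0]], 'extrinsics': [[-0.0118, -0.9999, -0.0011, -0.0079], [-0.9756, 0.0117, -0.2192, 0.5605], [0.2192, -0.0015, -0.9757, 1.3165], [0.0, 0.0, 0.0, 1.0]]}
wrist {'camera_matrix': [[354.4875, 0.0, 316.9496], [0.0, 354.4875, 234.8338], [0.0, 0.0, 1.0]], 'mount': [[0.001, -0.9477, -0.3192, 0.0821], [1.0, 0.0008, 0.0009, 0.0005], [-0.0006, -0.3192, 0.9477, -0.1418], [0.0, 0.0, 0.0, 1.0]]}
```

View pics/scene0.png

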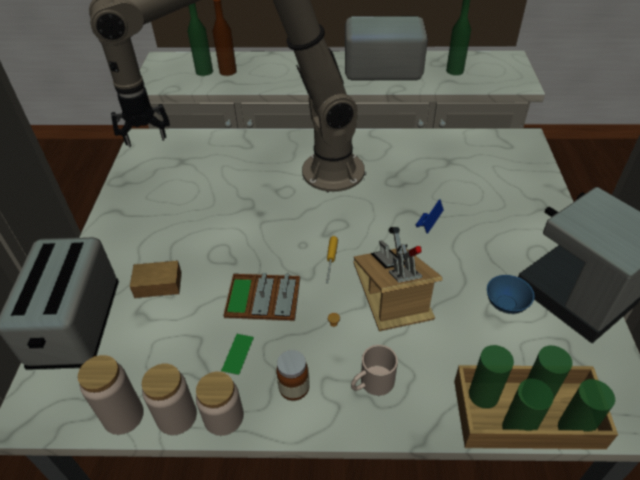

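View pics/top0.png

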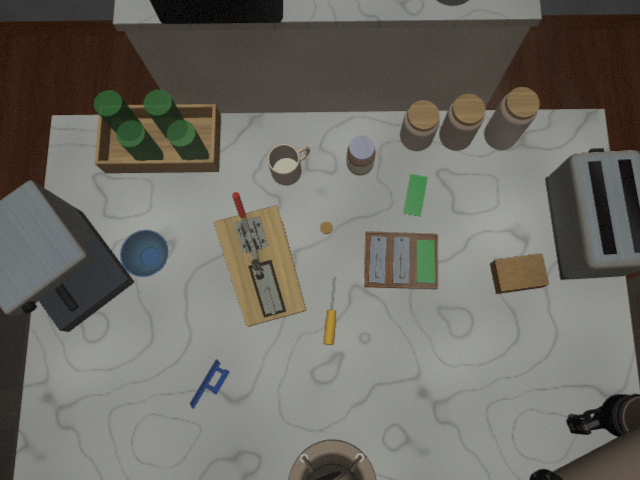

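The top view shows the jig at about (260,265), its red handle at (239,205), the nest and pull at (268,288), and the tray at (400,260). The green-card compartment is at (426,261), a decoy card is at (415,195), and the screwdriver and knob are at (331,320) and (326,228). I'll measure coarsely first, then take a closer look with the wrist camera.

```bash
cat > h.py <<'E'
import numpy as np,cv2
from station import ctrl,get_image,camera_model
def pose(n,st=None):
    """K, R, t camera->world"""
    m=camera_model(n);K=np.array(m['camera_matrix'])
    if n=='wrist':
        M=np.array(m['mount']);R=np.array(st['tool_rot']);p=np.array(st['tcp_pos'])
        return K,R@M[:3,:3],R@M[:3,3]+p
    E=np.array(m['extrinsics']);return K,E[:3,:3].T,-E[:3,:3].T@E[:3,3]
def ray(P,uv):
    K,R,t=P;d=R@np.linalg.inv(K)@np.array([uv[0],uv[1],1.]);return t,d/np.linalg.norm(d)
def onplane(P,uv,p0,n=(0,0,1)):
    o,d=ray(P,uv);n=np.array(n,float);return o+d*(n@(np.array(p0)-o))/(n@d)
def tri(P1,uv1,P2,uv2):
    a=[ray(P1,uv1),ray(P2,uv2)];A=0;b=0
    for o,d in a: Q=np.eye(3)-np.outer(d,d);A=A+Q;b=b+Q@o
    x=np.linalg.solve(A,b);return x,[np.linalg.norm(np.cross(x-o,d)) for o,d in a]
def pts(P,d):
    K,R,t=P;v,u=np.mgrid[:d.shape[0],:d.shape[1]]
    c=np.stack([(u-K[0,2])/K[0,0]*d,(v-K[1,2])/K[1,1]*d,d],-1);return c@R.T+t
def blobs(img,lo,hi,amin=30):
    h=cv2.cvtColor(img,cv2.COLOR_RGB2HSV);m=cv2.inRange(h,np.array(lo),np.array(hi))
    n,l,s,c=cv2.connectedComponentsWithStats(m)
    return [(c[i],s[i],l==i) for i in range(1,n) if s[i,4]>=amin]
def snap(n,name):
    st=ctrl.state();p,d=get_image(n);np.savez(name+'.npz',p=p,d=d,R=st['tool_rot'],t=st['tcp_pos'])
    cv2.imwrite(f'pics/{name}.png',p[:,:,::-1]);return st,p,d
def load(name):
    z=np.load(name+'.npz');return z['p'],z['d'],({'tool_rot':z['R'],'tcp_pos':z['t']} if 'R' in z else None)
E
python3 - <<'E'
from h import *
for n in('top','scene'):
    p,d,_=load(n+'0');P=pose(n);W=pts(P,d)
    for nm,lo,hi in(('red',(0,150,80),(6,255,255)),('green',(50,120,80),(75,255,255)),('yellow',(20,150,120),(30,255,255))):
        for c,s,m in blobs(p,lo,hi):
            print(n,nm,c.round(1),s[:5],'depthpt',np.median(W[m],0).round(4))
            if nm=='green' and n=='top': print(cv2.boxPoints(cv2.minAreaRect(np.argwhere(m)[:,::-1].astype(np.float32))).round(1).tolist())
# jig sloping face: wood, z range
p,d,_=load('top0');W=pts(pose('top'),d)
roi=np.zeros(d.shape,bool);roi[200:335,205:315]=1
roi&=(d>0)&(W[...,2]>.02);q=W[roi]
# RANSAC-ish plane by robust iterations
best=None;r=np.random.default_rng(0)
for _ in range(300):
    a=q[r.choice(len(q),3,False)];nn=np.cross(a[1]-a[0],a[2]-a[0]);nn/=np.linalg.norm(nn)+1e-9
    k=(abs((q-a[0])@nn)<.003).sum()
    if best is None or k>best[0]:best=(k,a[0],nn)
k,a,nn=best;i=q[abs((q-a)@nn)<.003];c=i.mean(0);nn=np.linalg.svd(i-c,full_matrices=False)[2][2];nn*=np.sign(nn[2])
print('plane',c.round(4),nn.round(4),'slope',np.degrees(np.arccos(nn[2])),k,len(q))
m=np.zeros(d.shape,np.uint8);m[roi]=(abs((W[roi]-c)@nn)<.004)*255
b=cv2.minAreaRect(np.argwhere(m>0)[:,::-1].astype(np.float32));print(b)
for uv in cv2.boxPoints(b): print(uv.round(1),onplane(pose('top'),uv,c,nn).round(4))
E
```

```text
top red [238.5 204.5] [233 193  12  25 125] depthpt [0.6075 0.1874 0.2683]
top green [420.7 183.6] [415 176  12  21 123] depthpt [ 7.433e-01 -2.427e-01  7.000e-04]
[[412.29998779296875, 194.60000610351562], [415.0, 175.6999969482422], [426.20001220703125, 177.3000030517578], [423.5, 196.1999969482422]]
top yellow [329.7 327.1] [325 310  11  35 288] depthpt [ 3.684e-01 -3.000e-04  2.240e-02]
scene red [417.8 249.1] [415 246   6   7  30] depthpt [0.6259 0.1919 0.2841]
scene green [239.1 295.5] [228 280  23  32 531] depthpt [ 0.5343 -0.2437  0.0053]
scene green [237.2 353.8] [222 334  31  40 656] depthpt [ 0.7113 -0.2255  0.0014]
scene yellow [332.  246.8] [328 237   9  21 123] depthpt [0.37   0.001  0.0242]
plane [0.5072 0.1621 0.0954] [-0.4791 -0.1321  0.8678] slope 29.79987667562183 3721 7028
((259.0831298828125, 265.1991271972656), (109.1987075805664, 65.35865020751953), 74.47589111328125)
[213.  221.3] [0.6006 0.2636 0.1624]
[276.  203.8] [0.6405 0.1199 0.1626]
[305.2 309.1] [0.4125 0.0598 0.0275]
[242.2 326.6] [0.3717 0.2128 0.0283]
```

Plane fit: the slope is 29.8°, the jig centre is about (0.506, 0.164) and the yaw is about 14°. Next I'll move the wrist camera over the jig.

Request:
arm_command --pt "3.5 -3.1 -1.4 0 0 0 8.5" --pt "3.5 -3.1 -1.4 0 0 0 8.5" --pt "3.5 -3.1 -1.4 0 0 0 8.5" --pt "3.5 -3.1 -1.4 0 0 0 8.5" --pt "3.5 -3.1 -1.4 0 0 0 8.5" --pt "3.5 -3.1 -1.4 0 0 0 8.5" --pt "3.5 -3.1 -1.4 0 0 0 8.5" --pt "3.5 -3.1 -1.4 0 0 0 8.5"

```text
time_s: 0.95
tcp_pos: [0.3627, -0.1939, 0.3438]
tool_rot: [[0.947, 0.322, 0.0], [0.322, -0.947, -0.0], [-0.0, 0.0, -1.0]]
ft_force: [1.0, -0.4, 0.4]
grip_width: 0.994
gripper_force: 0.0
```

Request:
arm_command --pt "3.5 -3.1 -1.4 0 0 0 8.5" --pt "3.5 -3.1 -1.4 0 0 0 8.5" --pt "3.5 -3.1 -1.4 0 0 0 8.5" --pt "3.5 -3.1 -1.4 0 0 0 8.5" --pt "3.5 -3.1 -1.4 0 0 0 8.5" --pt "3.5 -3.1 -1.4 0 0 0 8.5" --pt "3.5 -3.1 -1.4 0 0 0 8.5" --pt "0 0 0 0 0 0.075 8.5"

```text
time_s: 1.75
tcp_pos: [0.5257, 0.0967, 0.4402]
tool_rot: [[0.965, 0.261, -0.002], [0.261, -0.965, 0.007], [0.0, -0.007, -1.0]]
ft_force: [-0.1, 0.2, -0.9]
grip_width: 0.997
gripper_force: 0.0
```

Run:
```python
from h import *
st,p,d=snap('wrist','w1')
for k in('time_s','tcp_pos','tool_rot','joint_pos','ft_force'):print(k,np.round(st[k],3).tolist())
```

```text
time_s 1.75
tcp_pos [0.526, 0.097, 0.44]
tool_rot [[0.965, 0.261, -0.002], [0.261, -0.965, 0.007], [0.0, -0.007, -1.0]]
joint_pos [0.192, 0.327, -0.621, 1.036, 0.187, 1.83, -1.662]
ft_force [-0.118, 0.209, -0.95]
```

View pics/w1.png

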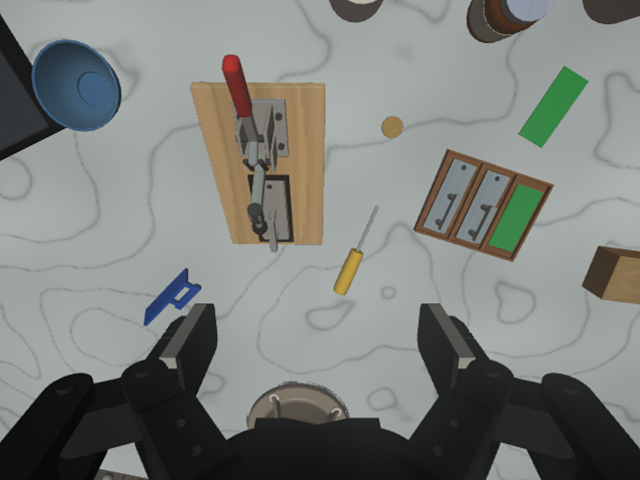

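The wrist view shows the red handle from (232,62) to (245,112), the open clamp arm at (257,180) with its foot at (258,212), and the pull and bar around (278,215). The tray is at (483,205) with the green card at (515,218). I'll take a second view from the side so I can triangulate.

Request:
arm_command --pt "0 -4 0 0 0 0 8.5" --pt "0 -4 0 0 0 0 8.5" --pt "0 0 0 0 0 0 8.5" --pt "0 0 0 0 0 0 8.5"

```text
time_s: 2.2
tcp_pos: [0.5039, 0.166, 0.4412]
tool_rot: [[0.968, 0.252, -0.0], [0.252, -0.968, -0.001], [-0.0, 0.001, -1.0]]
ft_force: [0.7, -0.7, -0.3]
grip_width: 0.994
gripper_force: 0.0
```

Run:
```python
from h import *
st,p,d=snap('wrist','w2')
print(np.round(st['tcp_pos'],4),np.round(st['joint_pos'],3))
a,_,_=load('w1')
def red(img):
    h=cv2.cvtColor(img,cv2.COLOR_RGB2HSV)
    m=cv2.inRange(h,(0,140,60),(8,255,255))|cv2.inRange(h,(172,140,60),(180,255,255))
    n,l,s,c=cv2.connectedComponentsWithStats(m);i=1+s[1:,4].argmax();return l==i
for n in('w1','w2'):
    q,dd,s=load(n);P=pose('wrist',s);W=pts(P,dd);m=red(q)
    uv=np.argwhere(m)[:,::-1].astype(np.float32);b=cv2.minAreaRect(uv)
    print(n,b,W[m&(dd>0)].mean(0).round(4))
big=lambda im,x,y:cv2.resize(im[y:y+150,x:x+200],None,fx=3,fy=3,interpolation=cv2.INTER_CUBIC)
# crops around jig
u=np.hstack([cv2.resize(a[40:260,180:340],None,fx=2.4,fy=2.4),cv2.resize(p[40:260,240:400],None,fx=2.4,fy=2.4)])
cv2.imwrite('pics/jig.png',u[:,:,::-1]);print(u.shape)
```

```text
[0.5039 0.166  0.4412] [ 0.069  0.322 -0.647  1.044  0.2    1.833 -1.816]
w1 ((236.4584503173828, 85.65042877197266), (63.59218978881836, 17.55743980407715), 74.47589111328125) [0.6095 0.1879 0.27  ]
w2 ((321.0, 81.5), (61.0, 16.0), 90.0) [0.6096 0.1892 0.271 ]
(528, 768, 3)
```

View pics/jig.png

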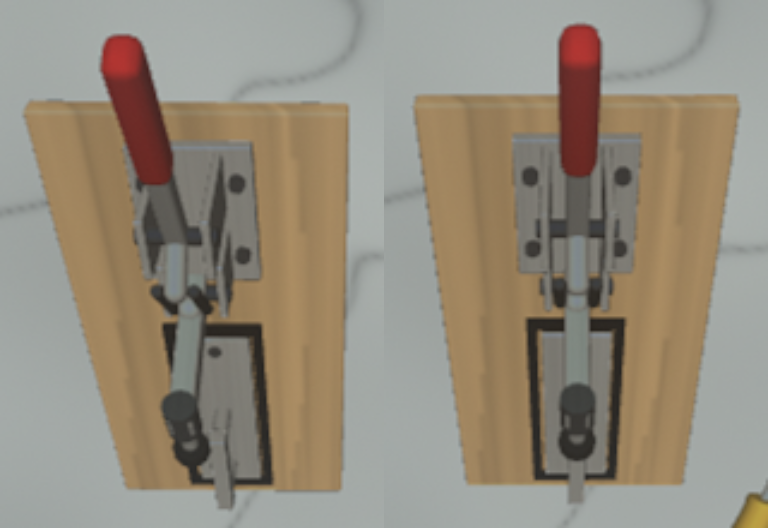

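Left crop: clamp open with the arm's foot over the nest, and the bar's end visible at about (222,460). Right crop: the camera is almost in the jig's middle plane (handle, arm and bar all in line), so the jig yaw is about equal to the tool yaw of 14.6°. Now I'll measure precisely.

```bash
cat >> h.py <<'E'
def redm(img):
    h=cv2.cvtColor(img,cv2.COLOR_RGB2HSV)
    m=cv2.inRange(h,(0,140,60),(8,255,255))|cv2.inRange(h,(172,140,60),(180,255,255))
    n,l,s,c=cv2.connectedComponentsWithStats(m);i=1+s[1:,4].argmax();return (l==i)
E
python3 - <<'E'
from h import *
Ps=[];V=[]
for n in('w1','w2'):
    q,dd,s=load(n);P=pose('wrist',s);W=pts(P,dd);Ps.append(P);V.append((q,dd,W))
# jig face: wood mask plane + corners (both views)
for (q,dd,W),P,box in zip(V,Ps,((175,70,345,255),(235,70,410,255))):
    h=cv2.cvtColor(q,cv2.COLOR_RGB2HSV);m=cv2.inRange(h,(8,60,60),(25,200,255));k=np.zeros_like(m);k[box[1]:box[3],box[0]:box[2]]=1
    m*=k;m[W[...,2]<.02]=0;X=W[m>0];c=np.median(X,0)
    for _ in range(6):
        nn=np.linalg.svd(X-X.mean(0),full_matrices=False)[2][2];c=X.mean(0);X=X[abs((X-c)@nn)<.004]
    nn*=np.sign(nn[2]);print('plane',c.round(4),nn.round(4),'yaw',np.degrees(np.arctan2(-nn[1],-nn[0])).round(2),'slope',np.degrees(np.arccos(nn[2])).round(2))
    hull=cv2.convexHull(np.argwhere((m>0)&(abs((W-c)@nn)<.006))[:,::-1].astype(np.int32))
    ap=cv2.approxPolyDP(hull,6,True)[:,0];C=np.array([onplane(P,a,c,nn) for a in ap]);print(ap.tolist());print(C.round(4).tolist())
yaw=np.radians(14.6);J=np.array([[np.cos(yaw),-np.sin(yaw),0],[np.sin(yaw),np.cos(yaw),0],[0,0,1]])
# handle: triangulate tip and lower end of the red region's axis
ends=[]
for (q,dd,W),P in zip(V,Ps):
    m=redm(q);uv=np.argwhere(m)[:,::-1].astype(np.float64);c=uv.mean(0);a=np.linalg.svd(uv-c,full_matrices=False)[2][0];a*=np.sign(a[1])
    t=(uv-c)@a;ends.append((c+a*t.min(),c,c+a*t.max()))
    e=cv2.erode(m.astype(np.uint8),np.ones((3,3)))>0;X=W[e&(dd>0)]@J;t=X-X.mean(0)
    print('red depth in yaw frame: mean',X.mean(0).round(4),'dir',np.linalg.svd(t,full_matrices=False)[2][0].round(3),'min',X.min(0).round(4),'max',X.max(0).round(4))
for i,nm in enumerate(('tip','mid','low')):
    x,e=tri(Ps[0],ends[0][i],Ps[1],ends[1][i]);print(nm,x.round(4),'yawframe',(x@J).round(4),np.round(e,4))
E
```

```text
plane [0.5182 0.1694 0.1037] [-0.4902 -0.1252  0.8626] yaw 14.32 slope 30.39
[[323, 85], [321, 243], [234, 243], [191, 84]]
[[0.6368, 0.1212, 0.1641], [0.4124, 0.0611, 0.0278], [0.3733, 0.2011, 0.026], [0.6001, 0.2606, 0.1635]]
plane [0.5161 0.1649 0.1019] [-0.4881 -0.1282  0.8633] yaw 14.71 slope 30.31
[[402, 252], [275, 241], [253, 81], [386, 81]]
[[0.4044, -0.0135, 0.0122], [0.3744, 0.2027, 0.0274], [0.6003, 0.2619, 0.1639], [0.637, 0.1218, 0.1638]]
red depth in yaw frame: mean [0.6373 0.0281 0.271 ] dir [-0.652 -0.016 -0.758] min [0.6149 0.0228 0.2422] max [0.6579 0.0338 0.2887]
red depth in yaw frame: mean [0.6376 0.0294 0.2718] dir [-0.655 -0.002 -0.756] min [0.6153 0.0241 0.2423] max [0.6576 0.035  0.2881]
tip [0.6285 0.1941 0.2891] yawframe [0.6571 0.0295 0.2891] [0.0001 0.0001]
mid [0.6105 0.1893 0.266 ] yawframe [0.6385 0.0293 0.266 ] [0.0002 0.0002]
low [0.587  0.1831 0.236 ] yawframe [0.6142 0.0292 0.236 ] [0.0003 0.0003]
```

Working frame has yaw 14.6°, with x' along the jig. Its middle plane is y'≈0.029, the hinge is about (x' .600, z .206) and the handle elevation is about 53°. The handle can be pushed with the shut fingers held vertical: come down on its far side, push toward the robot, then do the reverse later.

Request:
arm_command --pt "4 0.1 0 0 0 0 0" --pt "4 0.1 0 0 0 0 0" --pt "4 0.1 0 0 0 0 0" --pt "4.1 0.1 0 0 0 0 0" --pt "0 0 4 0 0 0 0" --pt "0 0 4 0 0 0 0" --pt "0 0 3 0 0 0 0" --pt "0 0 0 0 0 0 0"

```text
time_s: 3.05
tcp_pos: [0.6288, 0.1885, 0.3159]
tool_rot: [[0.971, 0.236, -0.03], [0.236, -0.972, -0.0], [-0.029, -0.007, -1.0]]
ft_force: [0.3, -0.2, -1.2]
grip_width: 0.004
gripper_force: 0.0
```

```bash
cat >> h.py <<'E'
yaw=np.radians(14.6);J=np.array([[np.cos(yaw),-np.sin(yaw),0],[np.sin(yaw),np.cos(yaw),0],[0,0,1]])
def rep():
    s=ctrl.state();R=J.T@np.array(s['tool_rot']);z=R[:,2]
    print('t',round(s['time_s'],2),'xyz\'',(np.array(s['tcp_pos'])@J).round(4),'yawerr',np.degrees(np.arctan2(R[1,0],R[0,0])).round(2),'z ax',z.round(3),'q',np.round(s['joint_pos'],2),'F',(np.array(s['ft_force'])@J).round(1),'w',round(s['grip_width'],3),'gf',round(s['gripper_force'],1));return s
E
python3 - <<'E'
from h import *
rep()
p,d=get_image('scene');m=redm(p);P=pose('scene')
print(np.argwhere(m)[:,::-1].mean(0),m.sum())
q=np.array(p[170:310,330:470]);cv2.imwrite('pics/s2.png',cv2.resize(q,None,fx=4,fy=4)[:,:,::-1])
E
```

```text
t 3.05 xyz' [0.656  0.0239 0.3159] yawerr -0.92 z ax [-0.029  0.007 -1.   ] q [-0.13  0.58 -0.38  0.93  0.19  1.68 -1.76] F [ 0.3 -0.2 -1.2] w 0.004 gf 0.0
[417.41025641 249.15384615] 39
```

View pics/s2.png

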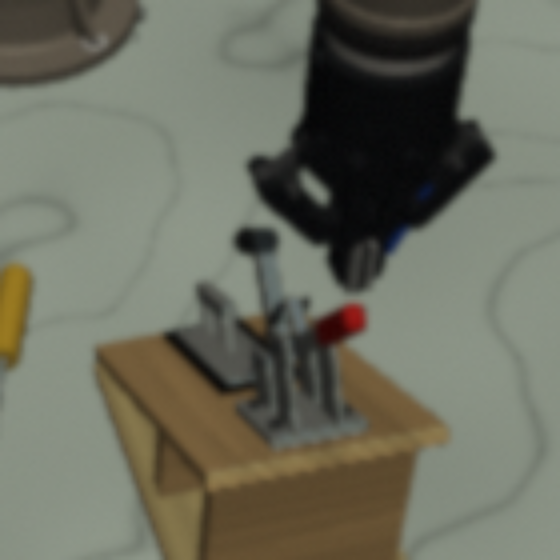

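The scene view shows the shut fingers above the red handle tip at (345,320), with the foot raised. I still need to go further out, then down.

Request:
arm_command --pt "2 -0.5 0 0 0.029 -0.016 0" --pt "2 0 0 0 0 0 0" --pt "0 0 0 0 0 0 0" --pt "0 0 1.5 0 0 0 0" --pt "0 0 1.5 0 0 0 0" --pt "0 0 2 0 0 0 0" --pt "0 0 0 0 0 0 0"

```text
time_s: 3.8
tcp_pos: [0.6683, 0.207, 0.2716]
tool_rot: [[0.967, 0.254, 0.008], [0.254, -0.967, 0.012], [0.01, -0.01, -1.0]]
ft_force: [-0.3, -0.2, 0.0]
grip_width: 0.001
gripper_force: 0.0
```

```bash
python3 -c "
from h import *
rep()"
```

```text
t 3.8 xyz' [0.6989 0.0318 0.2716] yawerr 0.1 z ax [ 0.01  0.01 -1.  ] q [-0.14  0.65 -0.38  0.93  0.22  1.59 -1.76] F [-0.4 -0.1  0. ] w 0.001 gf 0.0
```

Request:
arm_command --pt "-1.4 0.2 0.3 0 0 0 0" --pt "-1.4 0 0 0 0 0 0" --pt "-1.4 0 0 0 0 0 0" --pt "-1.4 0 0 0 0 0 0" --pt "-1.4 0 0 0 0 0 0" --pt "-1.4 0 0 0 0 0 0" --pt "-1.4 0 0 0 0 0 0" --pt "-1.0 0 0 0 0 0 0"

```text
time_s: 4.6
tcp_pos: [0.5662, 0.1789, 0.2717]
tool_rot: [[0.967, 0.254, 0.017], [0.254, -0.967, 0.016], [0.02, -0.011, -1.0]]
ft_force: [1.4, 1.0, -0.1]
grip_width: 0.003
gripper_force: 0.6
```

Run:
```python
from h import *
rep()
p,d=get_image('wrist');a,_=get_image('scene');a=a[190:310,330:470]
cv2.imwrite('pics/c1.png',np.hstack([p[::2,::2],cv2.resize(a,(280,240))])[:,:,::-1])
```

```text
t 4.6 xyz' [0.593  0.0304 0.2717] yawerr 0.1 z ax [ 0.02   0.011 -1.   ] q [-0.05  0.4  -0.41  1.32  0.15  1.43 -1.76] F [ 1.6  0.7 -0.1] w 0.003 gf 0.6
```

View pics/c1.png

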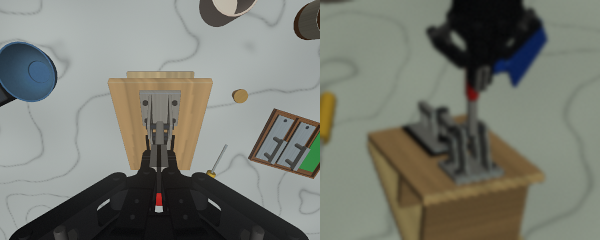

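Left (wrist): the red grip is behind the fingers at (158,200). Right (scene): the handle stands upright in contact with the fingertips. I'll keep pushing to the stop.

Request:
arm_command --pt "-0.7 0 0 0 0 0 0" --pt "-0.5 0 0 0 0 0 0" --pt "-0.4 0 0 0 0 0 0" --pt "0 0 0 0 0 0 0"

```text
time_s: 5.1
tcp_pos: [0.5495, 0.1747, 0.2682]
tool_rot: [[0.967, 0.255, 0.011], [0.254, -0.967, 0.014], [0.014, -0.011, -1.0]]
ft_force: [0.9, 0.2, 2.0]
grip_width: 0.002
gripper_force: 0.9
```

Request:
arm_command --pt "-0.3 0 0 0 0 0 0" --pt "-0.3 0 0 0 0 0 0" --pt "0 0 0 0 0 0 0"

```text
time_s: 5.4
tcp_pos: [0.5426, 0.1732, 0.2675]
tool_rot: [[0.967, 0.255, 0.008], [0.255, -0.967, 0.013], [0.011, -0.011, -1.0]]
ft_force: [-0.2, -0.4, 0.4]
grip_width: -0.0
gripper_force: 0.0
```

Run:
```python
from h import *
rep()
```

```text
t 5.4 xyz' [0.5688 0.0308 0.2675] yawerr 0.18 z ax [ 0.011  0.011 -1.   ] q [-0.03  0.36 -0.42  1.39  0.14  1.41 -1.76] F [-0.3 -0.3  0.4] w -0.0 gf 0.0
```

Request:
arm_command --pt "-0.4 0 0 0 0 0 0" --pt "-0.4 0 0 0 0 0 0" --pt "-0.2 0 0 0 0 0 0" --pt "0 0 0 0 0 0 0"

```text
time_s: 5.8
tcp_pos: [0.5337, 0.1707, 0.2677]
tool_rot: [[0.967, 0.255, 0.01], [0.255, -0.967, 0.014], [0.013, -0.011, -1.0]]
ft_force: [0.5, 0.2, 0.9]
grip_width: 0.001
gripper_force: 0.0
```

Run:
```python
from h import *
rep()
```

```text
t 5.8 xyz' [0.5595 0.0307 0.2677] yawerr 0.16 z ax [ 0.013  0.011 -1.   ] q [-0.03  0.34 -0.42  1.42  0.13  1.4  -1.76] F [0.5 0.  0.9] w 0.001 gf 0.0
```

Run:
```python
from h import *
for n in('top','scene','wrist'):
    st,p,d=snap(n,'c2'+n);P=pose(n,st);W=pts(P,d)@J
    try:
        m=redm(p);X=W[m&(d>0)];print(n,m.sum(),np.argwhere(m)[:,::-1].mean(0),X.mean(0).round(4),X.min(0).round(4),X.max(0).round(4),np.linalg.svd(X-X.mean(0),full_matrices=False)[2][0].round(2))
    except Exception as e: print(n,e)
a=load('c2scene')[0][190:310,330:470];b=load('c2wrist')[0][::2,::2]
cv2.imwrite('pics/c2.png',np.hstack([b,cv2.resize(a,(420,360))[:240] if 0 else cv2.resize(a,(280,240))])[:,:,::-1])
```

```text
top 2 [116.5  50.5] [ 1.7905  0.4701 -0.7564] [ 1.7873  0.4681 -0.7584] [ 1.7937  0.4721 -0.7544] [-0.75  0.46  0.47]
scene 51 [402.31372549 231.15686275] [0.5618 0.0273 0.2511] [0.5491 0.0169 0.2398] [0.5738 0.0343 0.2797] [-0.32 -0.19  0.93]
wrist 601 [318.640599   276.08153078] [0.5653 0.0293 0.2462] [0.5602 0.0229 0.2391] [0.5715 0.0358 0.2721] [-0.29  0.08  0.95]
```

View pics/c2.png

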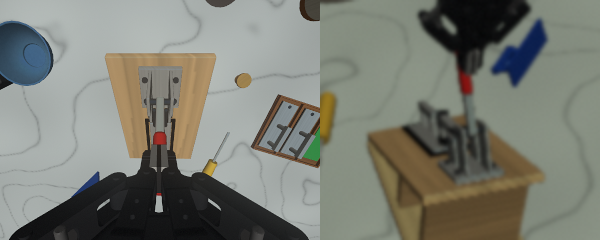

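The scene crop shows the handle leaning toward the robot with the arm down. No stop force yet, so I'll continue in small steps until it rises.

Request:
arm_command --pt "-0.3 0 0 0 0 0 0" --pt "-0.2 0 0 0 0 0 0" --pt "0 0 0 0 0 0 0"

```text
time_s: 6.25
tcp_pos: [0.5318, 0.1702, 0.2689]
tool_rot: [[0.967, 0.254, 0.017], [0.254, -0.967, 0.016], [0.021, -0.011, -1.0]]
ft_force: [5.1, 1.6, 0.3]
grip_width: 0.0
gripper_force: 2.2
```

Request:
arm_command --pt "-0.3 0 0 0 0 0 0" --pt "-0.2 0 0 0 0 0 0" --pt "0 0 0 0 0 0 0"

```text
time_s: 6.55
tcp_pos: [0.5305, 0.1698, 0.2704]
tool_rot: [[0.967, 0.254, 0.026], [0.253, -0.967, 0.019], [0.03, -0.012, -0.999]]
ft_force: [11.8, 2.8, 1.0]
grip_width: -0.001
gripper_force: 4.7
```

The stop force is building (12 N), so the clamp is locked. Take the hand off and move to the near side while it presses.

Request:
arm_command --pt "2 0 0 0 0 0 0" --pt "1 0 -2 0 0 0 0" --pt "0 0 -4 0 0 0 0" --pt "0 0 -4 0 0 0 0" --pt "0 0 0 0 0 0 0"

```text
time_s: 7.05
tcp_pos: [0.5541, 0.1758, 0.3743]
tool_rot: [[0.967, 0.255, 0.021], [0.255, -0.967, 0.018], [0.025, -0.012, -1.0]]
ft_force: [0.8, 0.1, -0.9]
grip_width: 0.005
gripper_force: 0.0
```

Run:
```python
from h import *
rep()
for n in('wrist','scene'):
    st,p,d=snap(n,'c3'+n);P=pose(n,st);W=pts(P,d)@J;m=redm(p);X=W[m&(d>0)]
    print(n,m.sum(),np.argwhere(m)[:,::-1].mean(0),X.min(0).round(4),X.max(0).round(4),np.linalg.svd(X-X.mean(0),full_matrices=False)[2][0].round(3))
```

```text
t 7.05 xyz' [0.5805 0.0305 0.3743] yawerr 0.15 z ax [ 0.025  0.013 -1.   ] q [-0.06  0.36 -0.42  1.12  0.14  1.66 -1.75] F [ 0.8 -0.1 -0.9] w 0.005 gf 0.0
wrist 784 [319.33418367 264.16326531] [0.5415 0.023  0.2395] [0.5919 0.0356 0.3787] [-0.18   0.007  0.984]
scene 129 [401.41860465 223.8372093 ] [0.526  0.0217 0.2386] [0.575  0.0348 0.2856] [ 0.618  0.009 -0.787]
```

The scene depth gives a handle direction of 128.1°, which is fully closed and locked. Crossing to the near side takes up the dwell time.

Request:
arm_command --pt "-2.1 0 0 0 0 0 0" --pt "-2.1 0 0 0 0 0 0" --pt "-2.1 0 0 0 0 0 0" --pt "-2.2 0 0 0 -0.02 0 0" --pt "0 0 0 0 0 0 0" --pt "0 0 3.5 0 0 0 0" --pt "0 0 3.5 0 0 0 0" --pt "0 0 3.5 0 0 0 0"

```text
time_s: 7.95
tcp_pos: [0.4693, 0.1534, 0.2594]
tool_rot: [[0.967, 0.254, -0.01], [0.254, -0.967, 0.009], [-0.007, -0.011, -1.0]]
ft_force: [0.8, 0.1, -0.2]
grip_width: -0.003
gripper_force: 0.0
```

Request:
arm_command --pt "0 0 0.5 0 0 0 0" --pt "0 0 0 0 0 0 0" --pt "0 0 0 0 0 0 0" --pt "0 0 0 0 0 0 0"

```text
time_s: 8.35
tcp_pos: [0.4707, 0.1545, 0.2588]
tool_rot: [[0.967, 0.255, -0.005], [0.255, -0.967, 0.01], [-0.002, -0.011, -1.0]]
ft_force: [0.0, 0.4, -0.8]
grip_width: -0.003
gripper_force: 0.0
```

```bash
python3 -c "
from h import *
rep()"
```

```text
t 8.35 xyz' [0.4944 0.0309 0.2588] yawerr 0.17 z ax [-0.002  0.011 -1.   ] q [ 0.01  0.21 -0.43  1.59  0.08  1.36 -1.74] F [ 0.1  0.4 -0.8] w -0.003 gf 0.0
```

Request:
arm_command --pt "0 0 0 0 0 0 0" --pt "0 0 0 0 0 0 0" --pt "0 0.1 0 0 0 0 0" --pt "0 0 0 0 0 0 0" --pt "1.2 0 0 0 0 0 0" --pt "1.2 0 -0.2 0 0 0 0" --pt "1.2 0 -0.2 0 0 0 0" --pt "1.2 0 0 0 0 0 0"

```text
time_s: 9.15
tcp_pos: [0.5158, 0.1651, 0.2609]
tool_rot: [[0.967, 0.255, -0.01], [0.255, -0.967, 0.008], [-0.007, -0.011, -1.0]]
ft_force: [-3.3, -1.9, 1.6]
grip_width: -0.004
gripper_force: 1.5
```

Request:
arm_command --pt "1.3 0 0 0 0 0 0" --pt "1.3 0 0 0 0 0 0" --pt "1.3 0 0 0 0 0 0" --pt "1.3 0 0 0 0 0 0" --pt "1.0 0 0 0 0 0 0" --pt "0.5 0 0 0 0 0 0" --pt "0 0 0 0 0 0 0"

```text
time_s: 9.85
tcp_pos: [0.5807, 0.1822, 0.2592]
tool_rot: [[0.967, 0.255, -0.01], [0.255, -0.967, 0.009], [-0.008, -0.011, -1.0]]
ft_force: [0.2, -0.4, 0.9]
grip_width: 0.001
gripper_force: 0.2
```

```bash
python3 -c "
from h import *
rep()"
```

```text
t 9.85 xyz' [0.6079 0.0299 0.2592] yawerr 0.17 z ax [-0.008  0.011 -1.   ] q [-0.07  0.46 -0.41  1.26  0.17  1.46 -1.77] F [ 0.1 -0.4  0.9] w 0.001 gf 0.2
```

Request:
arm_command --pt "0.4 0 0 0 0 0 0" --pt "0.4 0 0 0 0 0 0" --pt "0 0 0 0 0 0 0"

```text
time_s: 10.15
tcp_pos: [0.5889, 0.1842, 0.26]
tool_rot: [[0.967, 0.255, -0.008], [0.255, -0.967, 0.009], [-0.006, -0.011, -1.0]]
ft_force: [-1.0, -0.4, -1.2]
grip_width: -0.004
gripper_force: 0.5
```

Request:
arm_command --pt "0.3 0 0 0 0 0 0" --pt "0.3 0 0 0 0 0 0" --pt "0 0 0 0 0 0 0"

```text
time_s: 10.45
tcp_pos: [0.5908, 0.1848, 0.2601]
tool_rot: [[0.967, 0.255, -0.017], [0.255, -0.967, 0.006], [-0.015, -0.01, -1.0]]
ft_force: [-10.4, -3.5, 4.6]
grip_width: -0.002
gripper_force: 5.7
```

Request:
arm_command --pt "0.3 0 0 0 0 0 0" --pt "0.2 0 0 0 0 0 0" --pt "0 0 0 0 0 0 0"

```text
time_s: 10.75
tcp_pos: [0.5911, 0.1848, 0.26]
tool_rot: [[0.966, 0.256, -0.027], [0.256, -0.967, 0.002], [-0.026, -0.009, -1.0]]
ft_force: [-20.2, -7.2, 9.9]
grip_width: 0.001
gripper_force: 11.1
```

Fully open stop reached (20 N). Retreat, go up and back toward the pull, then tilt the tool square to the slope.

Request:
arm_command --pt "-2 0 0 0 0 0 0" --pt "-2 0 -2 0 0 0 0" --pt "0 0 -4 0 0 0 0" --pt "-2 0 -3 0 0 0 4" --pt "-4 0 0 0 0 0 8.5" --pt "-4 0 0 0 0 0 8.5" --pt "-4 0 0 0 0 0 8.5" --pt "-2 0 0 0 0 0 8.5"

```text
time_s: 11.55
tcp_pos: [0.4051, 0.1351, 0.3525]
tool_rot: [[0.967, 0.255, -0.005], [0.255, -0.967, 0.009], [-0.002, -0.01, -1.0]]
ft_force: [0.5, 0.6, 0.0]
grip_width: 0.848
gripper_force: 0.0
```

Request:
arm_command --pt "0 0 0 0 0.131 0 8.5" --pt "0 0 0 0 0.131 0 8.5" --pt "0 0 0 0 0.131 0 8.5" --pt "0 0 0 0 0.131 0 8.5" --pt "0 0 0 0 0 0 8.5" --pt "0 0 0 0 0 0 8.5"

```text
time_s: 12.15
tcp_pos: [0.4126, 0.1356, 0.3505]
tool_rot: [[0.882, 0.252, 0.397], [0.228, -0.968, 0.108], [0.412, -0.005, -0.911]]
ft_force: [0.1, -0.2, 0.2]
grip_width: 0.996
gripper_force: 0.0
```

Run:
```python
from h import *
rep();snap('wrist','g1');p,d,s=load('g1')
st,a,da=snap('scene','g1s');m=redm(a);W=pts(pose('scene'),da)@J;X=W[m&(da>0)];v=np.linalg.svd(X-X.mean(0),full_matrices=False)[2][0];print(m.sum(),X.min(0).round(4),X.max(0).round(4),v.round(3))
```

```text
t 12.15 xyz' [0.4335 0.0272 0.3505] yawerr -0.11 z ax [ 0.412  0.005 -0.911] q [-0.09 -0.28 -0.22  1.9  -0.05  1.1  -1.63] F [ 0.1 -0.2  0.2] w 0.996 gf 0.0
37 [0.642  0.0222 0.2668] [0.6608 0.0339 0.2888] [0.946 0.135 0.294]
```

View pics/g1.png

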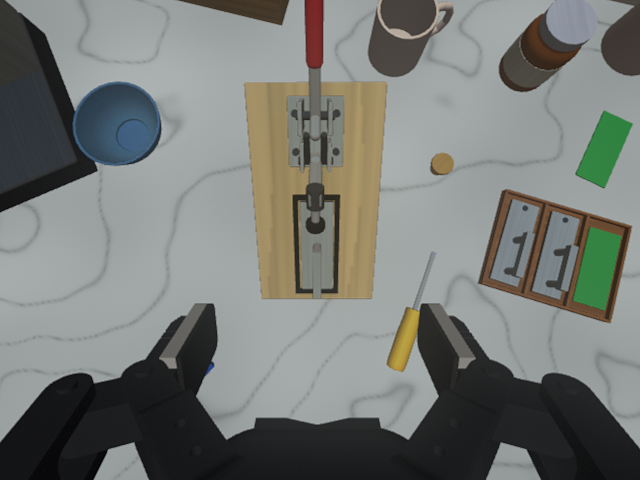

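Clamp open with the handle at (315,35). The foot is at (315,222), the bar runs (317,243)–(317,298) inside the nest, and the tray card is at (600,265). I'll measure the bar from this view, then again closer.

```bash
cat >> h.py <<'E'
def bar(n):
    p,d,s=load(n);W=pts(pose('wrist',s),d)@J
    x,y,z=W[...,0],W[...,1],W[...,2]
    h=cv2.cvtColor(p,cv2.COLOR_RGB2HSV);wood=(cv2.inRange(h,(8,60,60),(25,220,255))>0)&(x>.41)&(x<.64)&(abs(y-.029)<.073)&(z>.02)&(d>0)
    X=W[wood];A=np.c_[X,np.ones(len(X))]
    for _ in range(5):
        c,*_=np.linalg.lstsq(np.c_[X[:,:2],np.ones(len(X))],X[:,2],rcond=None);r=X[:,2]-X[:,:2]@c[:2]-c[2];X=X[abs(r)<.004]
    n_=np.array([-c[0],-c[1],1]);n_/=np.linalg.norm(n_);H=(z-c[0]*x-c[1]*y-c[2])*n_[2]
    print('face z at .53,.029:',(c[0]*.53+c[1]*.029+c[2]).round(4),'n',n_.round(4),'faceY',X[:,1].min().round(4),X[:,1].max().round(4))
    m=(H>.033)&(H<.05)&(x>.37)&(x<.475)&(abs(y-.029)<.025)&(d>0);B=W[m];uv=np.argwhere(m)[:,::-1].astype(np.float32)
    print('bar n',m.sum(),'H',np.median(H[m]).round(4),'mean',B.mean(0).round(4),'min',B.min(0).round(4),'max',B.max(0).round(4),'rect',cv2.minAreaRect(uv))
    q=B-B.mean(0);print('bar dir',np.linalg.svd(q,full_matrices=False)[2][0].round(3))
E
python3 - <<'E'
from h import *
bar('g1')
E
```

```text
face z at .53,.029: 0.0957 n [-4.997e-01 -8.000e-04  8.662e-01] faceY -0.044 0.102
bar n 423 H 0.0399 mean [0.4458 0.0288 0.093 ] min [0.4172 0.0241 0.0758] max [0.4731 0.0338 0.1079] rect ((316.0, 273.5), (47.0, 8.0), 90.0)
bar dir [-0.873 -0.002 -0.488]
```

Request:
arm_command --pt "-1.8 0 3.5 0 0 0 8.5" --pt "-1.8 0 3.5 0 0.05 0 8.5" --pt "-1.8 0 3.5 0 0.06 0 8.5" --pt "0 0 0 0 0 0 8.5" --pt "0 0 0 0 0 0 8.5"

```text
time_s: 12.75
tcp_pos: [0.4104, 0.1336, 0.2288]
tool_rot: [[0.838, 0.248, 0.486], [0.212, -0.969, 0.128], [0.502, -0.004, -0.865]]
ft_force: [1.5, 0.7, 1.3]
grip_width: 0.993
gripper_force: 0.0
```

Run:
```python
from h import *
rep();snap('wrist','g2');bar('g2')
```

```text
t 12.75 xyz' [0.4309 0.0258 0.2288] yawerr -0.38 z ax [ 0.502  0.001 -0.865] q [-0.24 -0.29 -0.14  2.25  0.04  0.66 -1.73] F [1.6 0.3 1.3] w 0.993 gf 0.0
face z at .53,.029: 0.0958 n [-0.4999 -0.0012  0.8661] faceY -0.044 0.102
bar n 831 H 0.0399 mean [0.4457 0.0287 0.093 ] min [0.4177 0.0238 0.0755] max [0.4735 0.0338 0.1087] rect ((313.0, 288.0), (68.0, 12.0), 90.0)
bar dir [-0.872 -0.007 -0.489]
```

The bar measurement agrees in both views: y'=.0288, top 39.9 mm above the face, and square to the jig axis. Now to align over it.

Request:
arm_command --pt "-2.6 -0.15 2 0 0 -0.0066 8.5" --pt "-2.6 -0.15 2 0 0 0 8.5" --pt "0 0 2 0 0 0 8.5" --pt "0 0 1 0 0 0 8.5" --pt "0 0 0 0 0 0 8.5" --pt "0 0 0 0 0 0 8.5"

```text
time_s: 13.4
tcp_pos: [0.4051, 0.1366, 0.1476]
tool_rot: [[0.831, 0.254, 0.494], [0.217, -0.967, 0.132], [0.512, -0.002, -0.859]]
ft_force: [-0.1, 1.3, 0.2]
grip_width: 0.996
gripper_force: 0.0
```

```bash
cat >> h.py <<'E'
def to(target):
    s=ctrl.state();D=J@np.array(target)-np.array(s['tcp_pos']);print('tool delta cm',(np.array(s['tool_rot']).T@D*100).round(2))
E
python3 - <<'E'
from h import *
rep();to([.4605,.0288,.0746])
E
```

```text
t 13.4 xyz' [0.4264 0.0301 0.1476] yawerr 0.01 z ax [ 0.512  0.003 -0.859] q [-0.2  -0.19 -0.21  2.41  0.11  0.39 -1.83] F [0.2 1.3 0.2] w 0.996 gf 0.0
tool delta cm [-0.81  0.15  8.01]
```

Request:
arm_command --pt "-0.4 0.1 1.5 0 -0.012 0 8.5" --pt "-0.4 0 1.5 0 0 0 8.5" --pt "0 0 1.5 0 0 0 8.5" --pt "0 0 0 0 0 0 8.5" --pt "0 0 0 0 0 0 8.5"

```text
time_s: 13.9
tcp_pos: [0.4179, 0.1387, 0.1024]
tool_rot: [[0.839, 0.254, 0.481], [0.219, -0.967, 0.128], [0.498, -0.001, -0.867]]
ft_force: [0.3, -0.1, -0.1]
grip_width: 0.997
gripper_force: 0.0
```

Run:
```python
from h import *
rep();to([.4605,.0288,.0746])
```

```text
t 13.9 xyz' [0.4394 0.0289 0.1024] yawerr 0.06 z ax [ 0.498  0.002 -0.867] q [-0.14 -0.05 -0.27  2.44  0.27  0.25 -1.98] F [ 0.2 -0.2 -0.1] w 0.997 gf 0.0
tool delta cm [0.45 0.02 3.46]
```

Joint 6 is getting close to its limit. I'll reduce the tilt to about 22°, since the bar can be gripped slightly off-square.

Request:
arm_command --pt "0 0 0 0 -0.14 0 8.5" --pt "0 0 0 0 0 0 8.5" --pt "0 0 0 0 0 0 8.5"

```text
time_s: 14.2
tcp_pos: [0.4189, 0.1394, 0.1029]
tool_rot: [[0.896, 0.254, 0.364], [0.235, -0.967, 0.097], [0.376, -0.002, -0.926]]
ft_force: [-1.1, 0.1, -0.7]
grip_width: 0.997
gripper_force: 0.0
```

Run:
```python
from h import *
rep();to([.4584,.0288,.0731])
```

```text
t 14.2 xyz' [0.4405 0.0293 0.1029] yawerr 0.07 z ax [ 0.376  0.003 -0.926] q [-0.2  -0.   -0.2   2.31  0.12  0.45 -1.82] F [-1.   0.4 -0.7] w 0.997 gf 0.0
tool delta cm [0.54 0.06 3.43]
```

Request:
arm_command --pt "0.3 0.05 1.2 0 0 0 8.5" --pt "0.2 0 1.2 0 0 0 8.5" --pt "0 0 1.0 0 0 0 8.5" --pt "0 0 0 0 0 0 8.5" --pt "0 0 0 0 0 0 8.5"

```text
time_s: 14.7
tcp_pos: [0.4325, 0.1421, 0.0707]
tool_rot: [[0.899, 0.255, 0.357], [0.236, -0.967, 0.095], [0.369, -0.001, -0.929]]
ft_force: [-1.1, -0.1, 0.2]
grip_width: 0.993
gripper_force: 0.0
```

Run:
```python
from h import *
rep();to([.4584,.0288,.0731])
```

```text
t 14.7 xyz' [0.4543 0.0285 0.0707] yawerr 0.12 z ax [ 0.369  0.002 -0.929] q [-0.21  0.09 -0.19  2.32  0.2   0.36 -1.88] F [-1.1  0.2  0.2] w 0.993 gf 0.0
tool delta cm [ 0.47 -0.03 -0.07]
```

Request:
arm_command --pt "0.4 0 0 0 0 0 8.5" --pt "0 0 0 0 0 0 5" --pt "0 0 0 0 0 0 0" --pt "0 0 0 0 0 0 0" --pt "0 0 0 0 0 0 0" --pt "0 0 0 0 0 0 0" --pt "0 0 0 0 0 0 0" --pt "0 0 0 0 0 0 0"

```text
time_s: 15.5
tcp_pos: [0.4365, 0.1431, 0.0722]
tool_rot: [[0.899, 0.254, 0.357], [0.236, -0.967, 0.095], [0.369, -0.001, -0.929]]
ft_force: [-0.8, 0.1, 0.8]
grip_width: 0.1
gripper_force: 59.8
```

Run:
```python
from h import *
rep()
# tray/card from w1,w2 and g1
for n in('w1','w2','g1','g2'):
    p,d,s=load(n);P=pose('wrist',s);W=pts(P,d)
    for c,st,m in blobs(p,(50,120,60),(75,255,255),200):
        X=W[m&(d>0)].mean(0);r=cv2.minAreaRect(np.argwhere(m)[:,::-1].astype(np.float32));
        B=np.array([onplane(P,u,[0,0,X[2]]) for u in cv2.boxPoints(r)])
        L=sorted([B[1]-B[0],B[2]-B[1]],key=np.linalg.norm);a=L[1]*np.sign(L[1][0])
        print(n,c.round(1),'depth',X.round(4),'ctr',B.mean(0).round(4),'LxW',np.linalg.norm(L[1]).round(4),np.linalg.norm(L[0]).round(4),'yaw',np.degrees(np.arctan2(a[1],a[0])).round(2))
ps=[load(n) for n in('w1','w2')]
```

```text
t 15.5 xyz' [0.4585 0.0284 0.0722] yawerr 0.1 z ax [ 0.369  0.002 -0.929] q [-0.21  0.1  -0.19  2.31  0.19  0.37 -1.88] F [-0.7  0.3  0.8] w 0.1 gf 59.8
w1 [553.2 106.4] depth [ 0.7113 -0.2258  0.0011] ctr [ 0.7093 -0.2262  0.0011] LxW 0.1088 0.0448 yaw -12.12
w1 [515.  217.4] depth [ 0.5341 -0.2437  0.0052] ctr [ 0.5322 -0.2446  0.0052] LxW 0.1126 0.0448 yaw -2.27
w2 [596.5 101.5] depth [ 0.7112 -0.2257  0.0011] ctr [ 0.7094 -0.2253  0.0011] LxW 0.11 0.0446 yaw -13.09
w2 [555.7 212.8] depth [ 0.5342 -0.2436  0.0052] ctr [ 0.532  -0.2443  0.0052] LxW 0.1139 0.0459 yaw -2.56
g1 [603.7 148.9] depth [ 0.7091 -0.2253  0.0015] ctr [ 0.7094 -0.2254  0.0015] LxW 0.1102 0.0456 yaw -12.16
g1 [596.7 267.9] depth [ 0.5322 -0.2434  0.0055] ctr [ 0.5326 -0.2434  0.0055] LxW 0.1116 0.0464 yaw -2.26
```

Gripped: 60 N at 8.5 mm opening. The card centre is (.533,−.244), its yaw is −2.3° and its top is about 5.3 mm, consistent over three views. Now lift square to the slope.

Request:
arm_command --pt "-0.1 0 -0.7 0 0 0 0" --pt "-0.2 0 -1.3 0 0 0 0" --pt "-0.3 0 -2 0 0 0 0" --pt "-0.3 0 -2 0 0 0 0" --pt "-0.3 0 -2 0 0 0 0" --pt "-0.3 0 -2 0 0 0 0" --pt "0 0 0 0 0 0 0"

```text
time_s: 16.2
tcp_pos: [0.3879, 0.1303, 0.1619]
tool_rot: [[0.897, 0.254, 0.361], [0.235, -0.967, 0.096], [0.374, -0.001, -0.928]]
ft_force: [1.1, 0.7, -1.7]
grip_width: 0.105
gripper_force: 59.6
```

Run:
```python
from h import *
rep();snap('wrist','l1')
```

```text
t 16.2 xyz' [0.4082 0.0284 0.1619] yawerr 0.1 z ax [ 0.374  0.002 -0.928] q [-0.19 -0.18 -0.2   2.29  0.02  0.65 -1.72] F [ 1.2  0.4 -1.7] w 0.105 gf 59.6
```

View pics/l1.png

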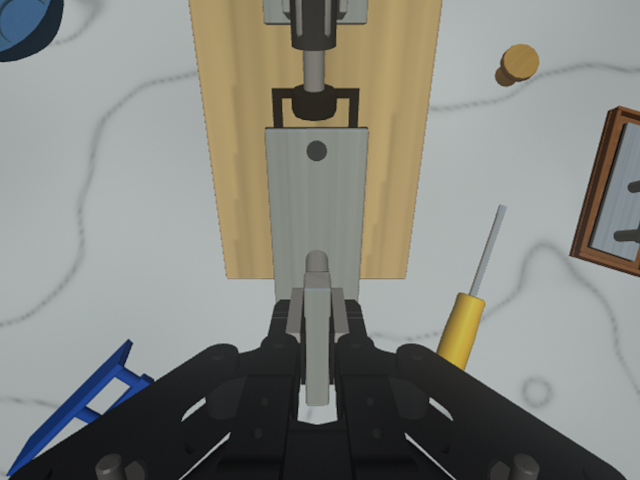

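The pull is held straight in the fingers, clear of the nest. Its far plate edge is at row 128, columns 265–367, with the dot at (316,151). From this I'll compute its pose in the hand.

Run:
```python
from h import *
p,d,s=load('l1');W=pts(pose('wrist',s),d);R=s['tool_rot'];T=(W-s['tcp_pos'])@R   # tool coords
X=T[160:245,272:360].reshape(-1,3)
X=X[~((abs(X[:,1])<.007))] 
c=X.mean(0)
for _ in range(4):
    n=np.linalg.svd(X-X.mean(0),full_matrices=False)[2][2];c=X.mean(0);X=X[abs((X-c)@n)<.003]
n*=-np.sign(n[2]);print('plate top plane: c',c.round(4),'n(tool)',n.round(4),'tilt about y deg',np.degrees(np.arctan2(n[0],-n[2])).round(2),'about x',np.degrees(np.arctan2(n[1],-n[2])).round(2),len(X))
on=(abs((T-c)@n)<.003)&(d>0);on[:, :250]=0;on[:,385:]=0;on[300:]=0
P=T[on];print('xmax',np.percentile(P[:,0],99.8).round(4),'y',np.percentile(P[:,1],[.5,99.5]).round(4))
# far edge via rays: corners of plate in image
K,Rw,t=pose('wrist',s);Pt=(K,R.T@Rw,R.T@(t-s['tcp_pos']))
m=on.astype(np.uint8);cols=np.arange(272,362,6);rows=[np.argmax(m[:,k]) for k in cols]
E=np.array([onplane(Pt,(k,r),c,n) for k,r in zip(cols,rows)]);f=np.polyfit(E[:,1],E[:,0],1);print('far edge x(y)=',f.round(4),'rows',rows)
rr=np.arange(150,250,10);L=np.array([[onplane(Pt,(np.flatnonzero(m[r])[0],r),c,n),onplane(Pt,(np.flatnonzero(m[r])[-1],r),c,n)] for r in rr]);mid=L.mean(1);print('width',np.median(L[:,1,1]-L[:,0,1]).round(4),'mid y fit',np.polyfit(mid[:,0],mid[:,1],1).round(4))
g=np.array([np.cross([0,1,0],n)]);ax=np.cross([0,1,0],n);ax*=np.sign(ax[0]);e=E.mean(0)
o=e-.060*ax-.006*n;print('x axis(tool)',ax.round(4),'pull origin (tool)',o.round(4))
```

```text
plate top plane: c [ 0.0471 -0.      0.0025] n(tool) [-0.1454  0.0068 -0.9893] tilt about y deg -8.36 about x 0.39 4598
xmax 0.1169 y [-0.0196  0.0198]
far edge x(y)= [-0.229   0.0981] rows [np.int64(128), np.int64(128), np.int64(129), np.int64(0), np.int64(0), np.int64(3), np.int64(10), np.int64(11), np.int64(4), np.int64(2), np.int64(0), np.int64(128), np.int64(128), np.int64(128), np.int64(128)]
width 0.0392 mid y fit [-0.0024  0.0003]
x axis(tool) [ 0.9893 -0.     -0.1454] pull origin (tool) [ 0.0397 -0.0005  0.0096]
```

Request:
arm_command --pt "-0.5 0 -1.5 0 -0.132 0 0" --pt "-0.5 0 -1 0 -0.132 0 0" --pt "-0.3 0 -1 0 -0.132 0 0" --pt "0 0 -1 0 -0.132 0 0" --pt "0 3 0 0 0 0 0" --pt "0 4 0 0 0 0 0" --pt "0 4 0 0 0 0 0" --pt "0 4 0 0 0 0 0"

```text
time_s: 17.05
tcp_pos: [0.4053, -0.022, 0.198]
tool_rot: [[0.956, 0.255, -0.146], [0.252, -0.967, -0.037], [-0.151, -0.002, -0.989]]
ft_force: [1.6, 0.5, -1.9]
grip_width: 0.104
gripper_force: 59.5
```

Run:
```python
from h import *
s0=rep();print(np.round(s0['tcp_pos'],4))
p,d,s=load('l1');R=s['tool_rot'];K,Rw,t=pose('wrist',s);Pt=(K,R.T@Rw,R.T@(t-s['tcp_pos']))
c=np.array([.0471,0,.0025]);n=np.array([-.1454,.0068,-.9893])
e=onplane(Pt,(316,127.5),c,n);ax=np.array([.9893,0,-.1454]);print('edge',e.round(4),'origin tool',(e-.06*ax-.006*n).round(4))
dot=onplane(Pt,(316.5,150.5),c,n);print('dot',dot.round(4))
```

```text
t 17.05 xyz' [ 0.3867 -0.1234  0.198 ] yawerr 0.19 z ax [-0.151  0.001 -0.989] q [ 0.    0.15 -0.02  1.81  0.04  1.33 -1.35] F [ 1.7  0.  -1.9] w 0.104 gf 59.5
[ 0.4053 -0.022   0.198 ]
edge [ 0.0779  0.0003 -0.002 ] origin tool [0.0194 0.0002 0.0126]
dot [ 0.0693  0.0004 -0.0008]
```

Request:
arm_command --pt "0 0 0 0.0225 0 0.1475 0" --pt "0 0 0 0.0225 0 0.1475 0" --pt "2.15 3.6 1 0 0 0 0" --pt "2.15 3.6 1 0 0 0 0" --pt "2.15 3.6 1 0 0 0 0" --pt "2.15 3.6 1 0 0 0 0" --pt "2.15 3.6 1 0 0 0 0" --pt "2.15 3.6 1 0 0 0 0"

```text
time_s: 17.85
tcp_pos: [0.5149, -0.2425, 0.1179]
tool_rot: [[0.988, -0.041, -0.151], [-0.04, -0.999, 0.008], [-0.152, -0.002, -0.988]]
ft_force: [1.0, 0.1, -0.5]
grip_width: 0.106
gripper_force: 59.6
```

Request:
arm_command --pt "0 0 0 0 0 0 0" --pt "0 0 0 0 0 0 0"

```text
time_s: 18.05
tcp_pos: [0.5135, -0.2417, 0.1178]
tool_rot: [[0.987, -0.044, -0.153], [-0.043, -0.999, 0.009], [-0.154, -0.003, -0.988]]
ft_force: [-0.3, 0.3, -1.6]
grip_width: 0.105
gripper_force: 59.6
```

```bash
cat >> h.py <<'E'
def place(z):
    s=rep();R=np.array(s['tool_rot']);y=np.radians(-2.3);ax=np.array([np.cos(y),np.sin(y),0]);up=np.array([0,0,1.])
    axt=np.array([.9893,0,-.1454]);nt=np.array([-.1454,0,-.9893])
    Rt=np.c_[ax,np.cross(up,ax),up]@np.c_[axt,np.cross(nt,axt),nt].T
    o=np.array([.533,-.244,z])-Rt@np.array([.0194,.0002,.0126])
    print('delta tool cm',(R.T@(o-s['tcp_pos'])*100).round(2),'rotvec',cv2.Rodrigues(R.T@Rt)[0].ravel().round(4),'origin z now',(s['tcp_pos']+R@np.array([.0194,.0002,.0126])).round(4),'normal',(R@nt).round(4))
E
python3 - <<'E'
from h import *
place(.02);snap('wrist','t1')
E
```

```text
t 18.05 xyz' [ 0.436  -0.3634  0.1178] yawerr -17.07 z ax [-0.146  0.048 -0.988] q [ 0.29  0.54  0.14  1.48 -0.02  1.27 -1.2 ] F [-0.2  0.4 -1.6] w 0.105 gf 59.6
delta tool cm [1.49 0.15 8.12] rotvec [-0.0032  0.0084 -0.003 ] origin z now [ 0.5307 -0.2427  0.1023] normal [ 0.0083 -0.0031  0.9999]
```

View pics/t1.png

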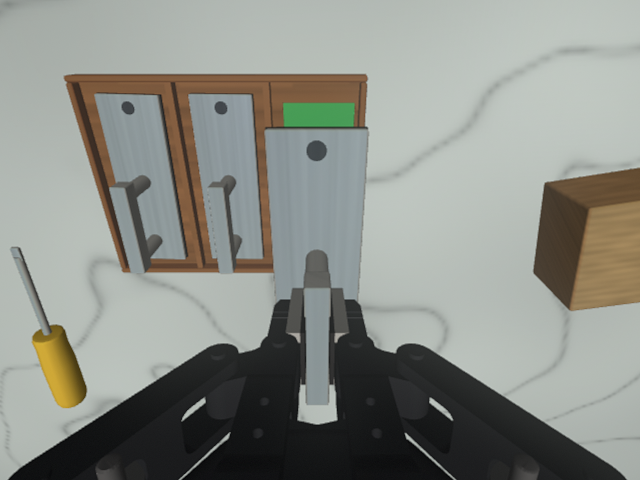

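The pull hangs over the card compartment, parallel to the finished pulls; the card's far end is at (318,113). I'll descend.

Request:
arm_command --pt "0.5 0.1 2.2 -0.003 0.008 -0.003 0" --pt "0.4 0.05 2.2 0 0 0 0" --pt "0.3 0 2.0 0 0 0 0" --pt "0.2 0 1.5 0 0 0 0" --pt "0 0 0 0 0 0 0" --pt "0 0 0 0 0 0 0"

```text
time_s: 18.7
tcp_pos: [0.5173, -0.242, 0.041]
tool_rot: [[0.989, -0.037, -0.141], [-0.036, -0.999, 0.005], [-0.141, 0.001, -0.99]]
ft_force: [0.1, 0.3, -1.8]
grip_width: 0.103
gripper_force: 59.5
```

Run:
```python
from h import *
place(.006)
# re-measure card edges beside plate from close view
p,d,s=load('t1');P=pose('wrist',s);W=pts(P,d)
for c,st,m in blobs(p,(50,120,60),(75,255,255),200):
    X=W[m];print('card visible: x max',np.percentile(X[:,0],99).round(4),'y',np.percentile(X[:,1],[1,99]).round(4),'z',np.median(X[:,2]).round(4))
```

```text
t 18.7 xyz' [ 0.4396 -0.3646  0.041 ] yawerr -16.71 z ax [-0.135  0.04  -0.99 ] q [ 0.29  0.61  0.13  1.56 -0.03  1.11 -1.19] F [ 0.2  0.3 -1.8] w 0.103 gf 59.5
delta tool cm [0.12 0.12 1.97] rotvec [ 0.0011 -0.0044  0.0033] origin z now [ 0.5347 -0.2428  0.0257] normal [-4.300e-03  8.000e-04  9.999e-01]
card visible: x max 0.5897 y [-0.2678 -0.2239] z 0.0051
```

Request:
arm_command --pt "0.1 0.1 0.6 0 -0.004 0.003 0" --pt "0.1 0 0.5 0 0 0 0" --pt "0 0 0.3 0 0 0 0" --pt "0 0 0.2 0 0 0 0" --pt "0 0 0 0 0 0 0" --pt "0 0 0 0 0 0 0"

```text
time_s: 19.3
tcp_pos: [0.5166, -0.2437, 0.0244]
tool_rot: [[0.989, -0.041, -0.145], [-0.041, -0.999, 0.005], [-0.146, 0.001, -0.989]]
ft_force: [-0.2, -0.3, -1.6]
grip_width: 0.1
gripper_force: 59.6
```

Run:
```python
from h import *
place(.006)
```

```text
t 19.3 xyz' [ 0.4384 -0.366   0.0244] yawerr -16.95 z ax [-0.14   0.041 -0.989] q [ 0.29  0.64  0.13  1.56 -0.03  1.08 -1.2 ] F [-0.3 -0.3 -1.6] w 0.1 gf 59.6
delta tool cm [-0.05 -0.06  0.32] rotvec [ 0.0011  0.0001 -0.0009] origin z now [ 0.5339 -0.2446  0.0091] normal [2.000e-04 1.300e-03 9.999e-01]
```

Request:
arm_command --pt "0 0 0.15 0 0 0 0" --pt "0 0 0.1 0 0 0 0" --pt "0 0 0 0 0 0 0"

```text
time_s: 19.6
tcp_pos: [0.516, -0.2436, 0.0217]
tool_rot: [[0.988, -0.041, -0.146], [-0.041, -0.999, 0.005], [-0.146, 0.001, -0.989]]
ft_force: [0.4, 0.2, -0.8]
grip_width: 0.103
gripper_force: 59.6
```

Request:
arm_command --pt "0 0 0.1 0 0 0 0" --pt "0 0 0 0 0 0 0"

```text
time_s: 19.8
tcp_pos: [0.5161, -0.2437, 0.0208]
tool_rot: [[0.989, -0.041, -0.145], [-0.041, -0.999, 0.005], [-0.146, 0.001, -0.989]]
ft_force: [-0.4, 0.2, -0.7]
grip_width: 0.104
gripper_force: 59.6
```

Request:
arm_command --pt "0 0 0.1 0 0 0 0" --pt "0 0 0 0 0 0 0"

```text
time_s: 20.0
tcp_pos: [0.5161, -0.2435, 0.0207]
tool_rot: [[0.989, -0.041, -0.145], [-0.04, -0.999, 0.005], [-0.145, 0.001, -0.989]]
ft_force: [-1.9, 0.9, 4.9]
grip_width: 0.11
gripper_force: 60.2
```

Contact at 5 N. Open partway and back off.

Request:
arm_command --pt "0 0 0 0 0 0 1.5" --pt "0 0 0 0 0 0 3" --pt "0 0 0 0 0 0 3" --pt "0 0 0 0 0 0 3" --pt "0 0 -0.7 0 0 0 3" --pt "0 0 -2 0 0 0 3" --pt "0 0 -3 0 0 0 3" --pt "0 0 -4 0 0 0 3"

```text
time_s: 20.8
tcp_pos: [0.5286, -0.2436, 0.1157]
tool_rot: [[0.988, -0.041, -0.149], [-0.041, -0.999, 0.006], [-0.15, -0.0, -0.989]]
ft_force: [0.7, 0.2, 0.3]
grip_width: 0.351
gripper_force: 0.0
```

Request:
arm_command --pt "0 0 -4 0 0 0 3" --pt "-3 0 -3 0 0 0 3" --pt "-3 0 -2 0 0 0 3" --pt "0 0 0 0 0 0 3" --pt "0 0 0 0 0 0 3"

```text
time_s: 21.3
tcp_pos: [0.4841, -0.2423, 0.2146]
tool_rot: [[0.989, -0.041, -0.143], [-0.041, -0.999, 0.004], [-0.143, 0.002, -0.99]]
ft_force: [0.2, 0.1, -0.6]
grip_width: 0.352
gripper_force: 0.0
```

Run:
```python
from h import *
rep()
st,w,d=snap('wrist','e1');a,da=get_image('scene')
m=redm(a);X=(pts(pose('scene'),da)@J)[m&(da>0)];print(m.sum(),X.min(0).round(4),X.max(0).round(4))
c=cv2.resize(a[200:330,210:450],(480,260));cv2.imwrite('pics/e1.png',np.vstack([cv2.resize(w,(480,300))[:, :],c])[:,:,::-1])
W=pts(pose('wrist',st),d);z=W[...,2];k=(z>.009)&(z<.016)&(abs(W[...,0]-.54)<.09)&(abs(W[...,1]+.244)<.026)&(d>0)
h=cv2.cvtColor(w,cv2.COLOR_RGB2HSV);k&=h[...,1]<70
Q=W[k];r=cv2.minAreaRect((Q[:,:2]*1000).astype(np.float32));print('plate',r,'z',np.percentile(z[k],[5,50,95]).round(4))
f=np.c_[Q[:,:2],np.ones(len(Q))];print('plane',np.linalg.lstsq(f,Q[:,2],rcond=None)[0].round(4))
```

```text
t 21.3 xyz' [ 0.4074 -0.3565  0.2146] yawerr -16.99 z ax [-0.137  0.04  -0.99 ] q [ 0.29  0.4   0.15  1.44 -0.    1.44 -1.18] F [ 0.2  0.  -0.6] w 0.352 gf 0.0
37 [0.6409 0.0225 0.2651] [0.6604 0.0337 0.288 ]
plate ((533.7933959960938, -239.6383056640625), (51.189979553222656, 141.56504821777344), 86.5609130859375) z [0.0098 0.0111 0.0123]
plane [0.0009 0.0009 0.0108]
```

View pics/e1.png

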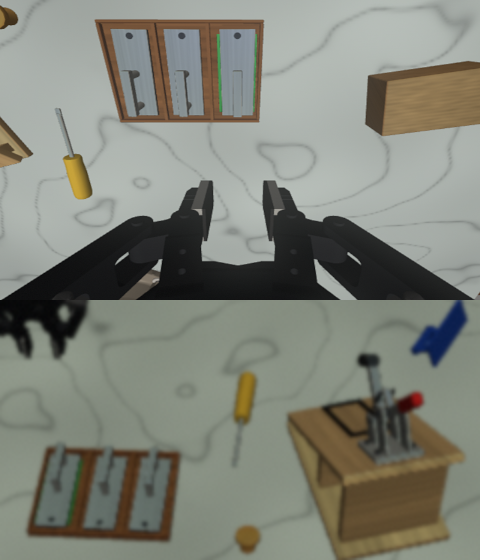

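The pull lies flat and lengthwise on the card (plane tilt about 0.001). The clamp is open with the handle in its open position, and nothing else has moved.

```bash
python3 -c "
from station import ctrl
print(ctrl.finish_job())"
```

```text
the job is handed in; nothing more can be done
None
```

The job is handed in at about 21 s on the robot's clock: the clamp was locked, left pressing for about 2 s and swung fully back open, and the pull lies flat and lengthwise on the green card in the tray.

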